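# Clear the slicing scraps through the board's scrap opening

## Task

Clear the three scraps (the bread heel, the sausage end and the cheese rind) off the cutting board into the pan under its scrap opening. The opening is closed by a flush steel shutter without a handle: press on it just firmly enough to drag it open, without bearing down hard on the thin sheet, and afterwards slide it fully shut again. Leave the block of cheese on the board, and the shaker and the tub beside it, where they are.

Things in the scene. Friction and masses are not known exactly. Their poses are not given: they have to be found in the camera images.
- station: Preparation station, fixed: a white plastic cutting board 340 mm (its x) by 470 mm (its y), 30 mm thick, on a steel stand, turned about the vertical. Origin on the table under the board's centre; the board's face is 165 mm above it, flat, without a rim. The cutting area where the scraps lie is the part of the board with station y above 42 mm.
- opening (a point): Centre of the scrap opening, level with the board's face; axes as the station's. The opening is 150 mm (x) by 120 mm (y), at station (0, -22 mm), and leads down into the steel pan. Shut, the shutter's origin is at this point; fully open it is 124 mm towards station -y, lying in a recess 6 mm deep; a firm stop at both ends.
- pan_floor (a point): Centre of the inside floor of the pan under the opening, 131 mm below the board's face; axes as the station's. Inside, the pan is 168 mm (x) by 154 mm (y) and 96 mm deep.
- shutter: Flush sheet-steel leaf, 156 mm (x) by 128 mm (y), 5 mm thick, level with the board's face, rubber strip 90 x 30 mm (no bump) at its centre. Origin: centre of its upper face, moving with it. It slides only along the station's y, stays where left and resists with 6 N dry friction plus 4 N per m/s. Rigid under press; fingers slip on it unless they press: about 20 N is right.
- heel_mid (a point): Bread heel: a stiff flat loaf end lying on its cut face, 80 mm (its x) by 72 mm (its y) at the base, 68 by 60 mm at the top, 30 mm high, about 45 g. The point is its centre, half-way up.
- stub_mid (a point): Sausage end: a hard domed stub standing on its cut face, 56 mm across at the base, tapering from 12 mm up, with a small metal clip on top (36 mm high in all), about 50 g. The point is on its axis 15 mm above the cut face.
- rind_mid (a point): Cheese rind: a hard bar 29 mm (its x) by 85 mm (its y), 16 mm high, about 40 g. The point is its centre, half-way up.
- cheese_mid (a point): Block of good cheese that stays on the board, 60 mm (its x) by 110 mm (its y), 42 mm high, standing on the far strip of the board beside the shutter's recess. The point is its centre.
- shaker: Steel shaker, 68 mm across, 105 mm high, standing on the table to the right of the station. Origin at the centre of its underside.
- tub: Black tub with a white lid, 122 mm across, 115 mm high, standing on the table to the left of the station. Origin at the centre of its underside.

How it is judged:
By the outcome, as a careful person would: the job done as asked, in the order asked, and still so for the second after the job is handed in, with the robot touching nothing.
It also fails if it takes over 72 s, if anything falls off the work surface, if the arm or the gripper's body presses on something with over 40 N, if the wrist force passes 120 N, or if a joint passes its speed limit or range.

## Robot

A 7-joint arm with a two-finger parallel gripper is mounted at the origin on the work surface. World frame = base frame: x ahead of the robot, y to its left, z up, the work surface at z = 0. Lengths are in mm, angles in rad, forces in N, time in s.
With the tool pointing down it reaches from about 400 to 925 mm from the base axis. Payload 4.1 kg.
Tool frame: the origin (TCP) lies at the very end of the fingers, on their centre line; the grasp point (between the pads) lies 19 mm behind it; z points along the fingers, x is the direction in which the jaws open and shut, and the axes are right-handed (so a half turn about z gives the same grasp; the last joint's range is limited). The gripper opens to 85 mm and grips with 20 to 120 N. Pads are 22 mm wide; open, the fingers measure 114 mm over their backs; the gripper's body (76 mm by 85 mm) begins 54 mm behind the grasp point. The pads swing forward as they close: fully open they stand 13 mm farther back than shut.
Start: joints at [1.041, 0.398, 0.045, 1.537, -0.019, 1.207, -0.051], TCP at [271.478, -590.629, 231.347] pointing down, gripper open.
Joint ranges: [-2.82, 2.82], [-0.49, 2.23], [-1.37, 1.46], [0, 2.46], [-1.36, 4.5], [0.23, 2], [-2.94, 2.94]. Speed limits (rad/s): [2.57, 2.57, 3.14, 3.14, 3.14, 3.14, 3.14].

## Interface

Orientations are given as a unit quaternion [x, y, z, w].
In Python, from bench import ctrl gives the robot as it stands. The module is installed in compiled form; this text tells all that it offers.
- The arm moves only by the tool play_rows, never from a script. Its argument "steps" is one flat list of numbers, 4 for each row, row after row: the shift along the tool's x, y, z in mm, then the turn about the tool's z in rad. In form: [dx, dy, dz, roll, dx, dy, dz, roll, ...]. A call has 1 to 12 rows; each row is the pose to reach, as a shift and turn from the pose commanded when the call began, along the tool's axes at that moment; what a row does not reach only later rows make up. A row lasts 1/12 s, in which the tool goes at most 41.7 mm and 7.16 degrees, less where a joint would pass 70% of its speed; a pose out of reach is approached as far as the arm can. A call with a gripper value outside its range is refused whole. "hand" is the finger opening in mm, from 0 to 85.4, set as the call begins (left out, the last holds). The fingers move at their own pace and stop on an object; "squeeze" is the grip in N (left out, the last holds). Time passes only in rows, so rows that repeat a pose let the fingers close. It gives the time, the measured TCP pose, the force and the opening at its end, in the units of the state.
- ctrl.sense(): the state, without advancing time (a new reading comes with each control period).
- ctrl.camera(name): name is "scene" or "top" or "wrist"; returns a dict with "color" (480x640x3 uint8, red, green, blue), "fx", "fy", "cx", "cy" (pixels), "R" (3x3) and "t" (3): a world point X has camera coordinates R X + t; the wrist camera has in their place "hand_eye" (4x4, takes a point from camera to tool coordinates, whose origin is the TCP and whose axes are the tool frame's). Camera axes: x right, y down, z forward; pixel columns grow to the right and rows downward; lengths in mm; the calibration is good to about 2 mm. A picture is of the moment at which its call begins: read the wrist's pose just before it. There is no depth.
- ctrl.close_job(): hands the job in, once; it reports no verdict.
The state is a dict: "time": time; "joint_pos": joint angles; "joint_vel": joint speeds; "joint_torque": joint torques, N m; "eef_pos": TCP position; "tool_rot": TCP orientation; "force": force on the tool from outside, world axes, zero at the start; "torque": the same for the moment, N m; "width": opening from 0.0 (shut) to 1.0 (fully open).
Only numpy, scipy, OpenCV 4.12 (cv2) and the standard library are available. Lean on these libraries where they do the work, as an engineer would, in place of code of your own. Each camera call takes 0.05 s, during which the arm holds its last target. There are 200 camera calls.

## Working session

There is one attempt and no reset: what is moved stays moved. The work goes in short steps, Python scripts to look and compute and a tool call to move; the robot and the scene stay as the last step left them, time stands still between calls to the robot, and variables do not carry over. Pictures are saved under pics/ and viewed, about 8 in all and at most 12, crops included, and the job is handed in when it is done.

Besides the shell and the picture viewer there is one more tool, called after ">>>" as a command line: name --argument value ..., lists and objects as JSON in quotes. play_rows: Moves the arm, as the interface text tells. Its arguments: {"type":"object","properties":{"steps":{"type":"array"},"hand":{"type":"number"},"squeeze":{"type":"number"}},"required":["steps"]}

```bash
mkdir -p pics; python3 - <<'E'
from bench import ctrl
import cv2,numpy as np
print(ctrl.sense())
for n in("scene","top"):
    c=ctrl.camera(n); cv2.imwrite(f"pics/{n}0.png",c["color"][:,:,::-1])
    print(n,c["fx"],c["fy"],c["cx"],c["cy"],np.array(c["R"]).round(4).tolist(),np.array(c["t"]).round(1).tolist())
E
```

```text
{'time': 0.0, 'joint_pos': array([ 1.04101139,  0.39919212,  0.04500663,  1.53789839, -0.01869226,
        1.20690223, -0.05068746]), 'joint_vel': array([-1.64052885e-03,  1.49472986e-03,  5.04636107e-04, -8.07887067e-04,
       -9.42973482e-05, -1.12444021e-03, -5.83990002e-04]), 'joint_torque': array([ 2.03591558e-04, -4.75120425e+01,  1.36431042e+00, -2.54217964e+01,
        1.14767341e-02,  9.63013794e-03, -3.71996032e-05]), 'eef_pos': array([ 271.19185862, -590.01385647,  230.25465985]), 'tool_rot': array([ 8.41938547e-01, -5.39572520e-01, -8.67178078e-04, -4.76651838e-04]), 'force': array([ 0.11647031,  0.02924057, -0.17334109]), 'torque': array([0.04014099, 0.00640621, 0.06789209]), 'width': 0.9984888206106473}
scene 548.303318182033 548.303318182033 324.0980903542508 240.96627820999404 [[0.9925, -0.1217, -0.0056], [-0.1105, -0.8798, -0.4624], [0.0513, 0.4596, -0.8867]] [-573.1, 99.3, 1320.0]
top 573.95105382548 573.95105382548 316.78096936901517 236.44903699291675 [[-0.0038, -1.0, -0.0078], [-0.9978, 0.0043, -0.0666], [0.0666, 0.0075, -0.9978]] [-33.5, 546.0, 1557.0]
```

View pics/top0.png

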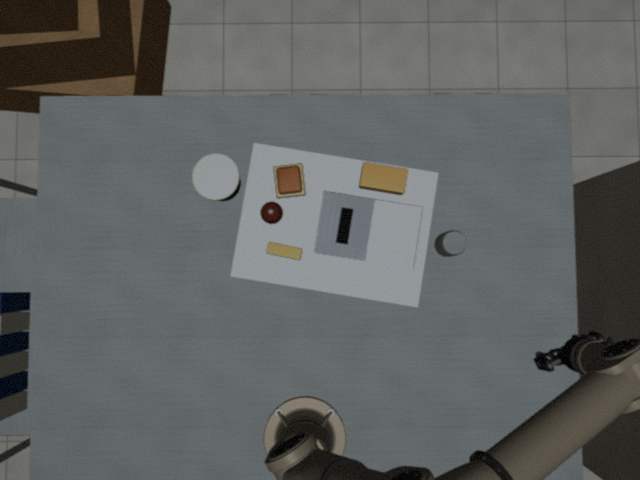

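View pics/scene0.png

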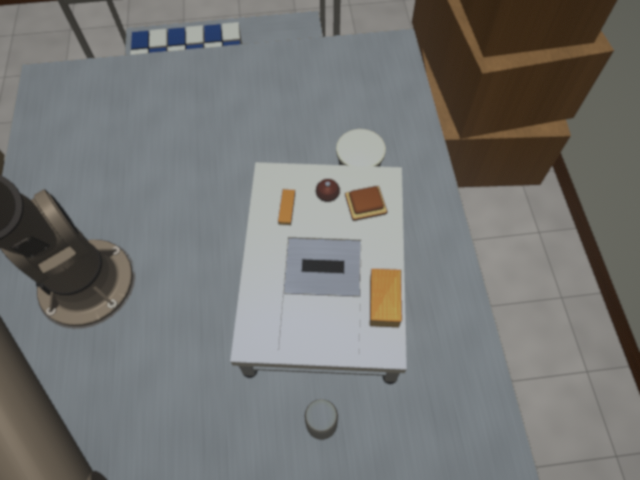

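Top view: the board has corners near (254,143), (438,173), (418,307) and (231,277). The shutter is at (345,226) with its recess to the right. The heel is at (289,180), the stub at (271,212), the rind at (284,250) and the cheese at (384,178). The tub is to the left and the shaker to the right.

```bash
cat > h.py <<'E'
import cv2,numpy as np
from bench import ctrl
from scipy.spatial.transform import Rotation as Ro
def ray(c,uv,z):
    R=np.array(c["R"]);t=np.array(c["t"]);o=-R.T@t
    d=R.T@np.array([(uv[0]-c["cx"])/c["fx"],(uv[1]-c["cy"])/c["fy"],1]); return o+d*(z-o[2])/d[2]
def big(m,n=1):
    cs,_=cv2.findContours(m.astype(np.uint8),cv2.RETR_EXTERNAL,cv2.CHAIN_APPROX_NONE)
    return sorted(cs,key=cv2.contourArea)[::-1][:n]
E
python3 - <<'E'
from h import *
for n in("top","scene"):
    c=ctrl.camera(n); im=c["color"]; hsv=cv2.cvtColor(im,cv2.COLOR_RGB2HSV)
    roi=np.zeros(im.shape[:2],bool)
    if n=="top": roi[135:312,225:445]=1
    else: roi[160:370,228:410]=1
    board=big(roi&(hsv[...,1]<45)&(hsv[...,2]>150))[0] 
    hull=cv2.convexHull(board); q=cv2.approxPolyDP(hull,12,True)[:,0]
    print(n,"board quad",q.tolist()); w=np.array([ray(c,p,165)[:2] for p in q]); print(w.round(0).tolist())
    rc=cv2.minAreaRect(np.array([ray(c,p[0],165)[:2] for p in hull],np.float32)); print("rect",rc)
    ctr=np.array(rc[0])
    # station y axis: long axis, towards +y world
    b=cv2.boxPoints(rc); e=[b[1]-b[0],b[2]-b[1]]; e=max(e,key=np.linalg.norm); e=e/np.linalg.norm(e); e*=np.sign(e[1])
    Y=e; X=np.array([e[1],-e[0]]); print("yaw",np.arctan2(X[1],X[0]))
    col=roi&(hsv[...,1]>90)&(hsv[...,2]>30)
    for k in big(col,6):
        if cv2.contourArea(k)<60: continue
        for z in(165,175,195):
            r=cv2.minAreaRect(np.array([ray(c,p[0],z)[:2] for p in k],np.float32)); d=np.array(r[0])-ctr
            print(z,np.round(r[0],0),np.round(r[1],0),round(r[2],1),"st",(d@X).round(0),(d@Y).round(0))
    dark=roi&(hsv[...,2]<60)&(hsv[...,1]<90)
    k=big(dark)[0]; r=cv2.minAreaRect(np.array([ray(c,p[0],165)[:2] for p in k],np.float32)); d=np.array(r[0])-ctr
    print("strip",r,"st",d@X,d@Y)
E
```

```text
top board quad [[254, 144], [436, 173], [416, 305], [233, 275]]
[[770.0, 120.0], [694.0, -336.0], [366.0, -281.0], [441.0, 171.0]]
rect ((567.4638671875, -80.98751831054688), (465.5364685058594, 336.6723327636719), 80.36957550048828)
yaw -0.1680825
165 [ 682. -203.] [111.  64.] 80.2 st 134.0 -101.0
175 [ 681. -202.] [110.  63.] 80.2 st 132.0 -101.0
195 [ 677. -200.] [109.  62.] 80.2 st 128.0 -99.0
165 [680.  33.] [68. 61.] 6.2 st 92.0 132.0
175 [679.  33.] [68. 60.] 6.2 st 91.0 131.0
195 [675.  32.] [67. 60.] 6.2 st 87.0 129.0
165 [502.  45.] [82. 26.] 78.5 st -86.0 113.0
175 [501.  44.] [81. 26.] 78.5 st -86.0 113.0
195 [500.  43.] [80. 25.] 78.5 st -87.0 111.0
165 [597.  76.] [48. 48.] 89.7 st 2.0 160.0
175 [595.  75.] [47. 47.] 89.7 st 1.0 159.0
195 [593.  73.] [47. 47.] 89.7 st -0.0 157.0
strip ((563.5206298828125, -105.1810073852539), (27.433773040771484, 87.12065887451172), 80.21442413330078) st 0.15971509015673746 -24.512212139951316
scene board quad [[400, 167], [406, 367], [230, 360], [255, 163]]
[[771.0, 124.0], [696.0, -337.0], [360.0, -281.0], [438.0, 178.0]]
rect ((567.6302490234375, -70.93902587890625), (487.7822265625, 342.875732421875), 80.47480773925781)
yaw -0.16624586
165 [ 682. -188.] [122.  61.] 80.5 st 132.0 -97.0
175 [ 681. -192.] [121.  60.] 80.5 st 132.0 -101.0
195 [ 677. -200.] [119.  59.] 80.5 st 130.0 -109.0
165 [676.  39.] [76. 72.] 6.2 st 89.0 127.0
175 [674.  33.] [76. 71.] 6.2 st 88.0 120.0
195 [671.  21.] [74. 70.] 6.2 st 87.0 108.0
165 [500.  52.] [87. 28.] 78.0 st -87.0 110.0
175 [500.  46.] [87. 27.] 78.0 st -86.0 104.0
195 [500.  33.] [85. 27.] 78.0 st -84.0 92.0
165 [596.  88.] [38. 41.] 82.8 st 1.0 161.0
175 [595.  82.] [37. 41.] 82.8 st 2.0 155.0
195 [593.  69.] [37. 40.] 82.8 st 2.0 142.0
strip ((562.0094604492188, -104.23468017578125), (23.167253494262695, 82.34886932373047), 82.14264678955078) st -0.03349191501547466 -33.766740547392146
```

```bash
cat >> h.py <<'E'
YAW=-0.167; X=np.array([np.cos(YAW),np.sin(YAW)]); Y=np.array([-X[1],X[0]]); C=np.array([567.0,-83.0])
def st(x,y): return C+x*X+y*Y
def tost(p): d=np.array(p[:2])-C; return np.round([d@X,d@Y],1)
def delta(xy,z,yaw):
    s=ctrl.sense(); R=Ro.from_quat(s["tool_rot"]).as_matrix()
    y=np.arctan2(R[1,0],R[0,0]); d=R.T@(np.array([*xy,z])-s["eef_pos"])
    r=(y-yaw+np.pi)%(2*np.pi)-np.pi
    print("t",round(s["time"],2),"eef",s["eef_pos"].round(1),"st",tost(s["eef_pos"]),"yaw",round(y,3),"tilt",np.round(R[:2,2],3),"F",s["force"].round(1),"w",round(s["width"],3),"j7",s["joint_pos"][6].round(2))
    print("delta",d.round(1),"roll",round(r,3))
E
python3 -c "
from h import *
delta(st(0,-22),230,YAW)"
```

```text
t 0.2 eef [ 271.3 -590.3  230.7] st [-207.2 -549.3] yaw -1.14 tilt [-0.001  0.001] F [ 0.1 -0.1 -0. ] w 1.0 j7 -0.05
delta [-319.2 -468.1    1. ] roll -0.973
```

>>> play_rows --steps '[-23,-33,0,-0.08,-46,-66,0,-0.16,-69,-100,0,-0.24,-92,-134,0,-0.32,-115,-168,0,-0.4,-138,-202,0,-0.48,-161,-236,0,-0.56,-184,-270,0,-0.64,-207,-304,0,-0.72,-230,-338,0,-0.8,-253,-371,0,-0.88,-276,-404,0,-0.97]' --hand 0 --squeeze 40

```text
time: 1.2
eef_pos: [523.8, -169.3, 231.4]
tool_rot: [0.997, -0.083, 0.0, 0.0]
force: [0.6, 0.3, -0.1]
width: 0.002
```

```bash
python3 -c "
from h import *
delta(st(0,-22),230,YAW)"
```

```text
t 1.2 eef [ 523.8 -169.3  231.4] st [-28.2 -92.3] yaw -0.166 tilt [ 0. -0.] F [ 0.6  0.3 -0.1] w 0.002 j7 -0.01
delta [ 28.3 -70.3   1.4] roll 0.001
```

>>> play_rows --steps '[14,-35,0,0,28,-70,0,0,28,-70,20,0,28,-70,40,0,28,-70,52,0,28,-70,58,0,28,-70,60,0,28,-70,60,0]'

```text
time: 1.87
eef_pos: [562.5, -107.5, 171.2]
tool_rot: [0.996, -0.085, -0.0, 0.0]
force: [-0.5, -0.6, 0.0]
width: -0.003
```

>>> play_rows --steps '[0,0,2,0,0,0,4,0,0,0,5,0,0,0,6,0,0,0,6,0]'

```text
time: 2.28
eef_pos: [562.7, -107.0, 165.4]
tool_rot: [0.996, -0.085, 0.0, 0.0]
force: [-0.4, -0.2, 0.4]
width: 0.003
```

>>> play_rows --steps '[0,0,0.7,0,0,0,1.4,0,0,0,2,0,0,0,2,0]'

```text
time: 2.62
eef_pos: [562.9, -106.9, 165.1]
tool_rot: [0.996, -0.085, 0.0, 0.0]
force: [-3.4, -0.1, 9.8]
width: -0.001
```

>>> play_rows --steps '[0,0,0.7,0,0,0,1.4,0,0,0,1.4,0,0,0,1.4,0]'

```text
time: 2.95
eef_pos: [562.9, -106.9, 165.0]
tool_rot: [0.996, -0.085, 0.0, 0.001]
force: [-5.8, 0.1, 15.9]
width: -0.0
```

>>> play_rows --steps '[0,0,1,0,0,2,1,0,0,6,1,0,0,11,1,0,0,17,1,0,0,23,1,0,0,29,1,0,0,34,1,0,0,38,1,0,0,40,1,0,0,40,1,0]'

```text
time: 3.87
eef_pos: [556.8, -143.3, 165.0]
tool_rot: [0.996, -0.084, 0.001, -0.001]
force: [-6.9, 6.1, 20.1]
width: -0.003
```

```bash
python3 - <<'E'
from h import *
delta(st(0,-146),165,YAW)
c=ctrl.camera("top"); cv2.imwrite("pics/t1.png",cv2.resize(c["color"][130:320,220:450,::-1],None,fx=3,fy=3))
E
```

```text
t 3.87 eef [ 556.8 -143.3  165. ] st [ -0.  -61.2] yaw -0.169 tilt [0.002 0.003] F [-6.9  6.1 20.1] w -0.003 j7 -0.11
delta [ 0.2 84.8 -0.3] roll -0.002
```

View pics/t1.png

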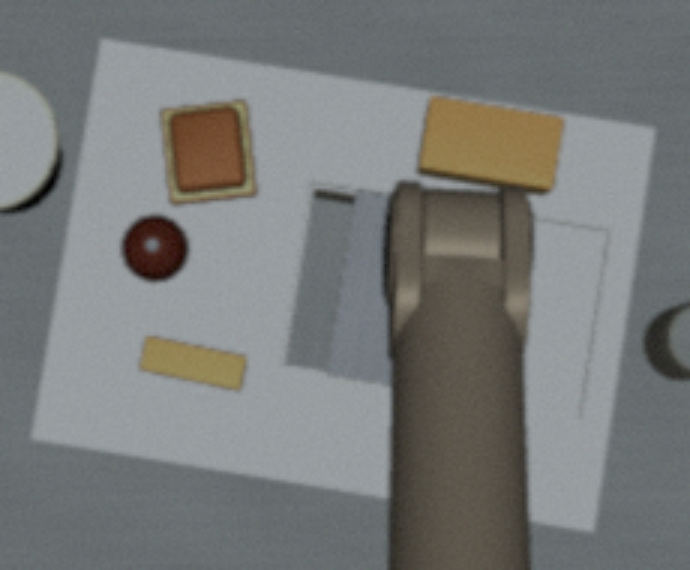

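The shutter has followed the finger and is partly open: the dark gap runs from x≈290 to 350 in the crop. The heel's base is visible, and its long side runs roughly vertically in the picture. I'll drag on.

>>> play_rows --steps '[0,3,0,0,0,9,0,0,0,17,0,0,0,26,0,0,0,35,0,0,0,44,0,0,0,53,0,0,0,62,0,0,0,70,0,0,0,77,0,0,0,81,0,0,0,83,0,0]'

```text
time: 4.92
eef_pos: [542.8, -225.8, 165.0]
tool_rot: [0.996, -0.085, 0.001, -0.001]
force: [-6.2, 6.7, 21.0]
width: 0.0
```

>>> play_rows --steps '[0,1.5,0,0,0,3,0,0,0,4,0,0,0,4,0,0]'

```text
time: 5.25
eef_pos: [542.6, -227.0, 165.0]
tool_rot: [0.996, -0.084, 0.001, -0.003]
force: [-5.8, 10.0, 20.7]
width: -0.001
```

>>> play_rows --steps '[0,-4,-1,0,0,-4,-6,0,0,-4,-20,0,0,-4,-45,0,0,-4,-60,0,0,-4,-60,0]' --hand 60

```text
time: 5.75
eef_pos: [543.8, -229.1, 224.4]
tool_rot: [0.996, -0.085, 0.003, 0.001]
force: [0.6, 0.2, -0.1]
width: 0.703
```

```bash
python3 - <<'E'
from h import *
delta((501,44.5),220,-0.204)
E
```

```text
t 5.75 eef [ 543.8 -229.1  224.4] st [   1.4 -147.9] yaw -0.17 tilt [ 0.006 -0.003] F [ 0.6  0.2 -0.1] w 0.703 j7 0.06
delta [ -88.6 -262.3    3.5] roll 0.034
```

>>> play_rows --steps '[-8,-24,0,0,-20,-58,0,0.01,-32,-94,0,0.03,-44,-130,0,0.03,-56,-166,0,0.03,-68,-202,0,0.03,-80,-236,0,0.03,-87,-256,0,0.03,-88.6,-262,0,0.034,-88.6,-262,0,0.034]'

```text
time: 6.58
eef_pos: [498.2, 46.7, 220.3]
tool_rot: [0.995, -0.1, -0.001, 0.0]
force: [-0.4, -0.5, 0.2]
width: 0.7
```

```bash
python3 - <<'E'
from h import *
delta((501,44.5),168,-0.204)
c=ctrl.camera("wrist"); cv2.imwrite("pics/w1.png",c["color"][:,:,::-1])
print(np.array(c["hand_eye"]).round(3).tolist(),c["fx"],c["cx"],c["cy"])
E
```

```text
t 6.58 eef [498.2  46.7 220.3] st [-89.4 116.4] yaw -0.2 tilt [-0.001 -0.   ] F [-0.4 -0.5  0.2] w 0.7 j7 -0.47
delta [ 3.2  1.6 52.3] roll 0.004
[[1.0, 0.0, -0.0, -0.215], [0.0, 0.965, 0.264, -66.597], [0.0, -0.264, 0.965, -141.696], [0.0, 0.0, 0.0, 1.0]] 331.36293367043777 316.2962093084511 236.54152354768982
```

View pics/w1.png

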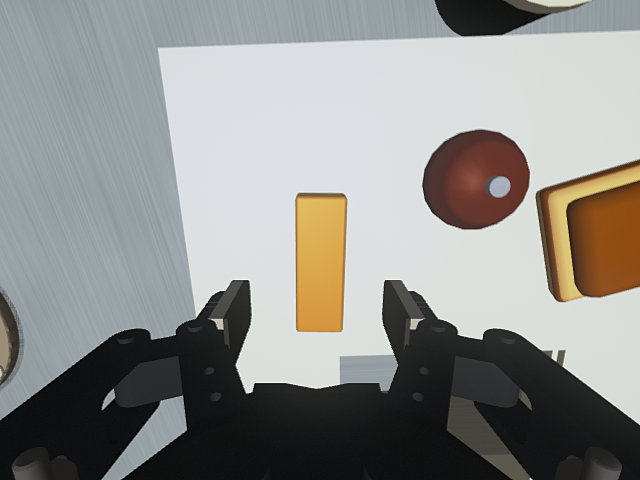

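The rind is centred between the fingers at (321,262). The stub is at (477,180) and the heel is at the right edge.

```bash
cat >> h.py <<'E'
def wray(c,s,uv,z):
    H=np.array(c["hand_eye"]); R=Ro.from_quat(s["tool_rot"]).as_matrix()
    d=R@H[:3,:3]@np.array([(uv[0]-c["cx"])/c["fx"],(uv[1]-c["cy"])/c["fy"],1]); o=s["eef_pos"]+R@H[:3,3]
    return (o+d*(z-o[2])/d[2])[:2]
E
python3 - <<'E'
from h import *
s=ctrl.sense(); c=ctrl.camera("wrist")
for n,uv,z in(("rind",(321,264),181),("clip",(499,187),201),("stub",(477,180),180),("board corner",(159,47),165)): print(n,wray(c,s,uv,z).round(1))
p=[wray(c,s,uv,181) for uv in((296,330),(342,331),(347,197),(297,197))]; print(np.round(p,1).tolist()); print("expect corner",st(-170,235))
delta((501,44.5),168,-0.204)
E
```

```text
rind [501.1  44.6]
clip [594.4  73.2]
stub [593.7  74.6]
board corner [439.9 176.4]
[[477.5, 5.5], [505.1, -0.8], [522.8, 79.9], [495.9, 85.4]]
expect corner [438.42789763 176.98887379]
t 6.68 eef [498.9  43.2 220.3] st [-88.2 113.2] yaw -0.206 tilt [-0.001 -0.001] F [-0.1 -0.3  0.8] w 0.703 j7 -0.46
delta [ 1.9 -1.7 52.3] roll -0.002
```

>>> play_rows --steps '[2,-1,15,0,2,-1,30,0,2,-1,44,0,2,-1,51,0,2,-1,53,0,2,-1,53,0]'

```text
time: 7.18
eef_pos: [501.0, 44.3, 167.4]
tool_rot: [0.995, -0.103, -0.001, 0.0]
force: [0.7, 0.6, -0.4]
width: 0.701
```

>>> play_rows --steps '[0,0,0,0,0,0,0,0,0,0,0,0,0,0,0,0,0,0,0,0,0,0,-6,0,0,0,-20,0,0,0,-40,0,0,0,-50,0,0,0,-50,0]' --hand 0 --squeeze 35

```text
time: 8.02
eef_pos: [502.6, 46.1, 220.3]
tool_rot: [0.995, -0.102, 0.002, -0.0]
force: [0.3, -0.1, -0.2]
width: 0.325
```

```bash
python3 - <<'E'
from h import *
delta(st(-20,-22),217,YAW)
E
```

```text
t 8.02 eef [502.6  46.1 220.3] st [-85.  116.6] yaw -0.204 tilt [0.005 0.   ] F [ 0.3 -0.1 -0.2] w 0.325 j7 -0.47
delta [ 70.  136.1   3.5] roll -0.037
```

>>> play_rows --steps '[10,20,0,-0.01,25,48,0,-0.02,40,77,0,-0.035,54,104,0,-0.035,65,126,0,-0.035,70,135,0,-0.035,70,136,15,-0.035,70,136,40,-0.035,70,136,65,-0.035,70,136,85,-0.035,70,136,92,-0.035,70,136,92,-0.035]'

```text
time: 9.02
eef_pos: [540.1, -100.5, 123.6]
tool_rot: [0.996, -0.084, -0.003, -0.001]
force: [-0.8, -0.1, -0.7]
width: 0.327
```

>>> play_rows --steps '[0,0,0,0,0,0,0,0,0,0,0,0,0,0,0,0,0,0,-15,0,0,0,-45,0,0,0,-80,0,0,0,-100,0,0,0,-102,0]' --hand 48

```text
time: 9.77
eef_pos: [545.4, -101.8, 233.8]
tool_rot: [0.996, -0.084, 0.005, 0.001]
force: [0.4, -0.3, 0.6]
width: 0.562
```

```bash
python3 - <<'E'
from h import *
delta((594.2,74),225,YAW)
c=ctrl.camera("wrist"); cv2.imwrite("pics/w2.png",c["color"][:,:,::-1])
E
```

```text
t 9.77 eef [ 545.4 -101.8  233.8] st [-18.2 -22.2] yaw -0.169 tilt [ 0.01  -0.002] F [ 0.4 -0.3  0.6] w 0.562 j7 -0.16
delta [  18.4 -181.5    8.9] roll -0.002
```

View pics/w2.png

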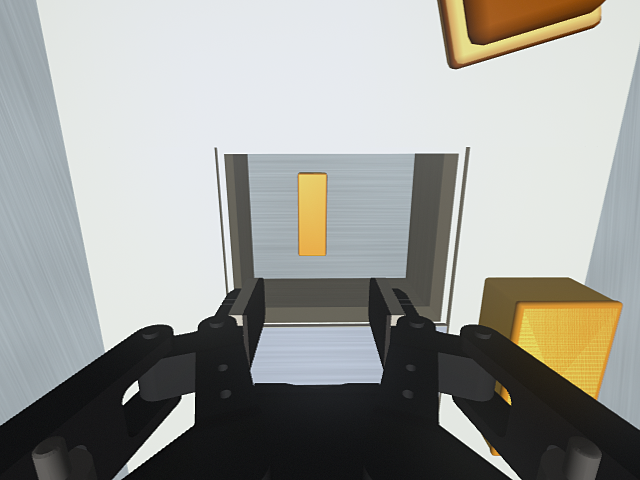

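The rind lies on the pan floor at (312,215). The opening is clear, and the shutter's edge is at its lower rim. Next is the stub, with the jaws along station y to clear the heel.

>>> play_rows --steps '[1,-10,0,0.1,3,-28,0,0.22,5,-48,0,0.34,7,-68,0,0.46,9,-88,0,0.58,11,-108,0,0.7,13,-126,0,0.82,15,-144,0,0.94,17,-160,0,1.06,18,-172,0,1.18,18,-180,0,1.3,18,-181,5,1.42]' --hand 78

```text
time: 10.82
eef_pos: [590.2, 76.5, 222.6]
tool_rot: [-0.7, 0.714, 0.0, 0.001]
force: [-1.0, 0.4, 1.0]
width: 0.914
```

```bash
python3 - <<'E'
from h import *
delta((594.2,74),167,YAW-np.pi/2)
E
```

```text
t 10.82 eef [590.2  76.5 222.6] st [ -3.6 161.1] yaw -1.592 tilt [0.    0.001] F [-1.   0.4  1. ] w 0.914 j7 -1.88
delta [ 2.5 -4.  55.6] roll 0.146
```

>>> play_rows --steps '[1,-2,0,0.08,2,-4,0,0.145,2,-4,0,0.145,2,-4,0,0.145]'

```text
time: 11.15
eef_pos: [593.6, 71.5, 222.0]
tool_rot: [-0.648, 0.762, 0.0, -0.001]
force: [-0.7, 0.4, -0.0]
width: 0.913
```

```bash
python3 - <<'E'
from h import *
delta((594.2,74),167,YAW-np.pi/2)
E
```

```text
t 11.15 eef [593.6  71.5 222. ] st [  0.6 156.8] yaw -1.732 tilt [-0.002 -0.   ] F [-0.7  0.4 -0. ] w 0.913 j7 -2.0
delta [-2.6 -0.2 54.9] roll 0.005
```

>>> play_rows --steps '[-1,0,15,0,-2.5,0,32,0,-2.5,0,46,0,-2.5,0,53,0,-2.5,0,55,0,-2.5,0,55,0]'

```text
time: 11.65
eef_pos: [594.3, 74.0, 167.4]
tool_rot: [-0.647, 0.762, 0.0, -0.0]
force: [0.6, -0.7, 0.3]
width: 0.913
```

>>> play_rows --steps '[0,0,0,0,0,0,0,0,0,0,0,0,0,0,0,0,0,0,0,0,0,0,-4,0,0,0,-15,0,0,0,-32,0,0,0,-48,0,0,0,-55,0,0,0,-55,0]' --hand 0 --squeeze 30

```text
time: 12.57
eef_pos: [595.9, 74.4, 225.3]
tool_rot: [-0.647, 0.762, -0.001, 0.002]
force: [-0.5, 0.0, -0.8]
width: 0.625
```

```bash
python3 - <<'E'
from h import *
delta(st(-5,-22),222,YAW-np.pi/2)
c=ctrl.camera("wrist"); cv2.imwrite("pics/w3.png",c["color"][:,:,::-1])
E
```

```text
t 12.57 eef [595.9  74.4 225.3] st [  2.4 160. ] yaw -1.734 tilt [0.004 0.001] F [-0.5  0.  -0.8] w 0.625 j7 -2.01
delta [182.    8.1   3. ] roll 0.004
```

View pics/w3.png

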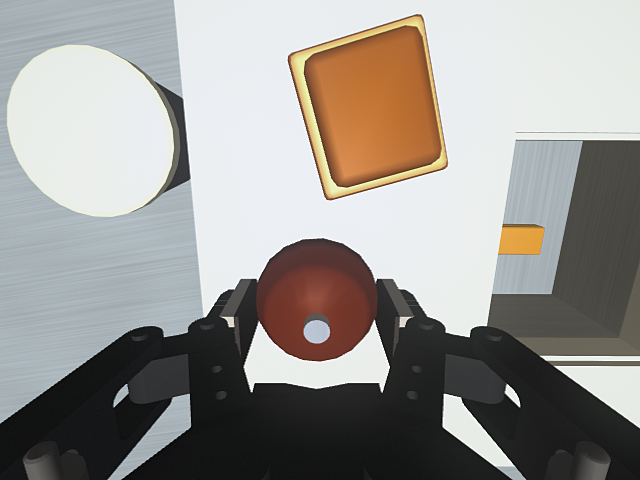

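The stub is held between the pads at (317,300). The heel's base corners are at (289,60), (421,15), (448,166) and (327,199).

```bash
python3 - <<'E'
from h import *
s=ctrl.sense(); c=ctrl.camera("wrist")
p=np.array([wray(c,s,uv,167) for uv in((289,60),(421,15),(448,166),(327,199))]); print(p.round(1).tolist(),p.mean(0),tost(p.mean(0)))
for i in range(4): d=p[(i+1)%4]-p[i]; print(np.linalg.norm(d).round(1),np.degrees(np.arctan2(d[1],d[0])).round(1))
t=np.array([wray(c,s,uv,195) for uv in((304,55),(408,27),(442,157),(342,188))]); print(t.mean(0))
E
```

```text
[[707.5, 70.6], [717.3, -1.8], [637.0, -11.2], [629.3, 61.9]] [672.7586152   29.87770863] [ 85.5 128.9]
73.0 -82.3
80.8 -173.3
73.5 96.0
78.7 6.3
[672.64190967  32.84292721]
```

>>> play_rows --steps '[12,-2,0,0,40,-5,0,0,72,-8,0,0,106,-12,0,0,138,-15,0,0,164,-17,0,0,179,-17,10,0,182,-17,35,0,182,-17,65,0,182,-17,88,0,182,-17,96,0,182,-17,96,0]'

```text
time: 13.67
eef_pos: [579.1, -108.8, 123.7]
tool_rot: [-0.647, 0.763, 0.002, -0.002]
force: [0.8, -0.3, 0.6]
width: 0.627
```

>>> play_rows --steps '[0,0,0,0,0,0,0,0,0,0,0,0,0,0,-15,0,0,0,-45,0,0,0,-80,0,0,0,-100,0,0,0,-102,0]' --hand 66

```text
time: 14.33
eef_pos: [585.6, -108.5, 235.9]
tool_rot: [-0.647, 0.762, -0.005, 0.004]
force: [1.0, 0.1, -0.7]
width: 0.773
```

```bash
python3 - <<'E'
from h import *
delta((673.5,31.5),235,-1.458)
E
```

```text
t 14.33 eef [ 585.6 -108.5  235.9] st [ 22.5 -22. ] yaw -1.734 tilt [ 0.012 -0.002] F [ 1.   0.1 -0.7] w 0.773 j7 -1.67
delta [-152.4  -64.1    1.7] roll -0.276
```

>>> play_rows --steps '[-12,-5,0,-0.05,-40,-17,0,-0.12,-72,-30,0,-0.2,-106,-45,0,-0.276,-135,-57,0,-0.276,-149,-63,0,-0.276,-152,-64,0,-0.276,-152,-64,0,-0.276,-152,-64,0,-0.276]' --hand 85.4

```text
time: 15.08
eef_pos: [669.1, 28.9, 228.9]
tool_rot: [0.745, -0.667, 0.001, 0.001]
force: [-0.4, 0.2, -0.3]
width: 0.999
```

```bash
python3 - <<'E'
from h import *
delta((673.5,31.5),167,-1.458)
c=ctrl.camera("wrist"); cv2.imwrite("pics/w4.png",c["color"][:,:,::-1])
E
```

```text
t 15.08 eef [669.1  28.9 228.9] st [ 82.1 127.3] yaw -1.46 tilt [-0.001 -0.002] F [-0.4  0.2 -0.3] w 0.999 j7 -1.66
delta [-2.2 -4.7 61.9] roll -0.002
```

View pics/w4.png

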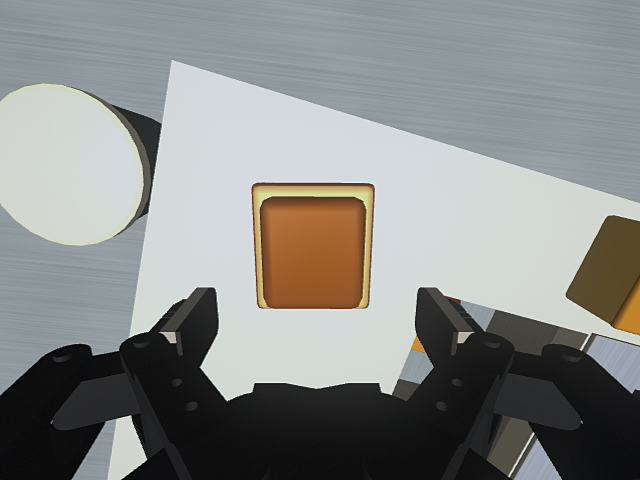

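The heel is squarely between the fingers: its centre column is about 314, and the finger midline about 317.

>>> play_rows --steps '[-1,-2,15,0,-2,-4.5,32,0,-2,-4.5,48,0,-2,-4.5,57,0,-2,-4.5,62,0,-2,-4.5,63,0,-2,-4.5,63,0]'

```text
time: 15.72
eef_pos: [674.0, 33.0, 166.3]
tool_rot: [0.745, -0.667, 0.0, -0.0]
force: [0.2, 0.9, 0.9]
width: 1.006
```

>>> play_rows --steps '[0,0,0,0,0,0,0,0,0,0,0,0,0,0,0,0,0,0,0,0]' --hand 0 --squeeze 30

```text
time: 16.13
eef_pos: [674.8, 33.8, 167.5]
tool_rot: [0.746, -0.666, 0.001, -0.001]
force: [0.1, -0.3, 5.8]
width: 0.828
```

>>> play_rows --steps '[0,0,-3,0,0,0,-10,0,0,0,-22,0,0,0,-38,0,0,0,-52,0,0,0,-60,0,0,0,-60,0]'

```text
time: 16.72
eef_pos: [675.3, 34.2, 228.9]
tool_rot: [0.746, -0.666, 0.002, -0.002]
force: [-0.0, -0.2, -1.3]
width: 0.828
```

```bash
python3 - <<'E'
from h import *
delta(st(0,-22),226,YAW-np.pi/2)
c=ctrl.camera("wrist"); cv2.imwrite("pics/w5.png",c["color"][:,:,::-1])
E
```

```text
t 16.72 eef [675.3  34.2 228.9] st [ 87.3 133.6] yaw -1.458 tilt [0.005 0.   ] F [-0.  -0.2 -1.3] w 0.828 j7 -1.67
delta [125.4 126.9   2.3] roll 0.28
```

View pics/w5.png

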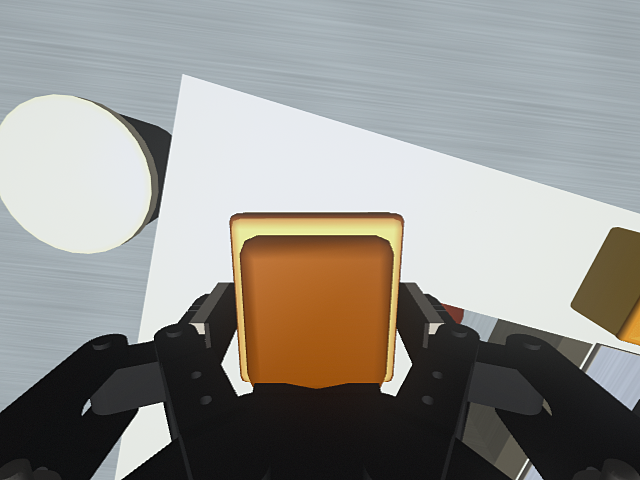

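The heel is held (opening 70.7 mm). I'll carry it over the opening.

>>> play_rows --steps '[9,9,0,0.05,28,28,0,0.14,52,52,0,0.23,77,77,0,0.28,100,101,0,0.28,117,118,0,0.28,124,125,0,0.28,125,127,0,0.28,125,127,15,0.28,125,127,35,0.28,125,127,42,0.28,125,127,42,0.28]'

```text
time: 17.77
eef_pos: [560.9, -102.6, 181.4]
tool_rot: [-0.647, 0.763, 0.002, -0.001]
force: [-0.4, 0.6, -1.6]
width: 0.825
```

```bash
python3 - <<'E'
from h import *
delta(st(0,-22),145,YAW-np.pi/2)
E
```

```text
t 17.77 eef [ 560.9 -102.6  181.4] st [ -2.8 -20.3] yaw -1.735 tilt [-0.005  0.002] F [-0.4  0.6 -1.6] w 0.825 j7 -1.68
delta [ 1.7 -3.  36.4] roll 0.002
```

>>> play_rows --steps '[1,-2,3,0,1,-2,10,0,1,-2,20,0,1,-2,30,0,1,-2,36,0,1,-2,36,0,1,-2,36,0]'

```text
time: 18.35
eef_pos: [563.2, -106.0, 147.3]
tool_rot: [-0.646, 0.764, 0.0, -0.0]
force: [-0.5, 0.3, -0.2]
width: 0.828
```

>>> play_rows --steps '[0,0,0,0,0,0,0,0,0,0,0,0,0,0,-5,0,0,0,-25,0,0,0,-55,0,0,0,-85,0,0,0,-105,0,0,0,-110,0,0,0,-110,0]' --hand 78

```text
time: 19.18
eef_pos: [564.8, -106.1, 260.3]
tool_rot: [-0.646, 0.764, -0.002, 0.001]
force: [-0.5, -0.4, -0.1]
width: 0.916
```

```bash
python3 - <<'E'
from h import *
delta(st(0,-144),190,YAW)
c=ctrl.camera("wrist"); cv2.imwrite("pics/w6.png",c["color"][:,:,::-1])
E
```

```text
t 19.18 eef [ 564.8 -106.1  260.3] st [  1.7 -23.1] yaw -1.738 tilt [ 0.005 -0.001] F [-0.5 -0.4 -0.1] w 0.916 j7 -1.67
delta [120.9   2.   70.3] roll -1.571
```

View pics/w6.png

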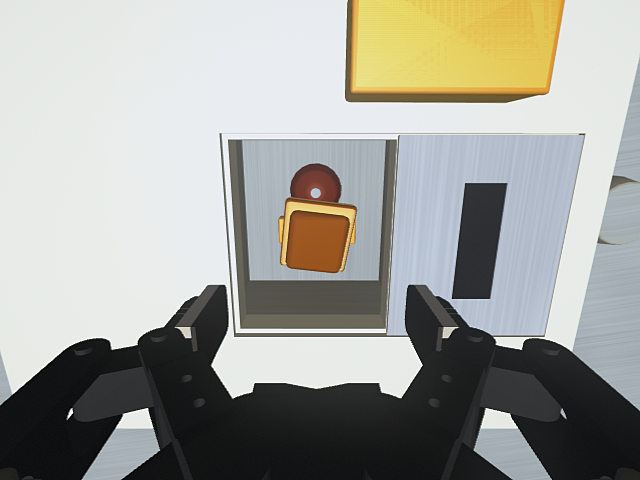

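All three scraps are in the pan, clear of the shutter's path. The shutter is fully open, with its strip at (479,241). I'll close it the same way.

>>> play_rows --steps '[10,0,0,-0.1,25,0,0,-0.22,45,1,0,-0.34,65,1,0,-0.46,85,2,0,-0.58,103,2,0,-0.7,115,2,0,-0.82,121,2,0,-0.94,121,2,5,-1.06,121,2,15,-1.18,121,2,30,-1.3,121,2,45,-1.42]' --hand 0 --squeeze 40

```text
time: 20.23
eef_pos: [540.5, -224.7, 210.6]
tool_rot: [0.988, -0.155, -0.001, -0.0]
force: [-0.6, -1.0, 0.1]
width: -0.001
```

>>> play_rows --steps '[0,0,10,-0.12,0,0,20,-0.15,0,0,25,-0.15,0,0,25,-0.15]'

```text
time: 20.57
eef_pos: [539.6, -224.4, 185.0]
tool_rot: [0.996, -0.084, -0.003, -0.001]
force: [0.2, 0.2, -0.5]
width: 0.0
```

```bash
python3 - <<'E'
from h import *
delta(st(0,-145),167,YAW)
E
```

```text
t 20.57 eef [ 539.6 -224.4  185. ] st [  -3.5 -144. ] yaw -0.169 tilt [-0.005  0.002] F [ 0.2  0.2 -0.5] w 0.0 j7 0.05
delta [ 3.6  1.  18. ] roll -0.002
```

>>> play_rows --steps '[1,1,5,0,3,1,11,0,3,1,16,0,3,1,18,0,3,1,19.5,0,3,1,21,0,3,1,22,0,3,1,22,0]'

```text
time: 21.23
eef_pos: [544.3, -226.4, 165.9]
tool_rot: [0.996, -0.084, 0.0, 0.0]
force: [-0.5, 0.5, -0.4]
width: 0.0
```

>>> play_rows --steps '[0,0,0.7,0,0,0,1.4,0,0,0,2,0,0,0,2.5,0,0,0,2.5,0]'

```text
time: 21.65
eef_pos: [544.5, -226.5, 165.1]
tool_rot: [0.996, -0.084, 0.0, 0.0]
force: [-2.6, 1.5, 8.4]
width: 0.002
```

>>> play_rows --steps '[0,0,0.8,0,0,0,1.6,0,0,0,2.4,0,0,0,2.4,0,0,0,2.4,0]'

```text
time: 22.07
eef_pos: [544.6, -226.5, 165.0]
tool_rot: [0.996, -0.084, 0.0, 0.001]
force: [-7.6, 2.8, 19.2]
width: 0.002
```

>>> play_rows --steps '[0,-2,0,0,0,-6,0,0,0,-12,0,0,0,-19,0,0,0,-26,0,0,0,-34,0,0,0,-42,0,0,0,-49,0,0,0,-55,0,0,0,-59,0,0,0,-60,0,0]'

```text
time: 22.98
eef_pos: [554.0, -170.6, 165.0]
tool_rot: [0.996, -0.085, 0.0, 0.003]
force: [-8.3, -4.1, 19.3]
width: 0.003
```

>>> play_rows --steps '[0,-3,0,0,0,-9,0,0,0,-16,0,0,0,-23,0,0,0,-30,0,0,0,-37,0,0,0,-44,0,0,0,-51,0,0,0,-56,0,0,0,-59,0,0,0,-61,0,0,0,-61,0,0]'

```text
time: 23.98
eef_pos: [564.3, -110.0, 165.0]
tool_rot: [0.996, -0.085, 0.0, 0.003]
force: [-7.9, -3.4, 21.2]
width: 0.001
```

>>> play_rows --steps '[0,-1.5,0,0,0,-3,0,0,0,-4,0,0,0,-4,0,0]'

```text
time: 24.32
eef_pos: [564.9, -106.6, 165.0]
tool_rot: [0.996, -0.085, 0.0, 0.003]
force: [-8.2, -4.6, 21.7]
width: -0.002
```

>>> play_rows --steps '[0,-1,0,0,0,-2,0,0,0,-2.5,0,0,0,-2.5,0,0]'

```text
time: 24.65
eef_pos: [565.2, -104.3, 165.0]
tool_rot: [0.996, -0.085, 0.0, 0.003]
force: [-8.2, -4.2, 20.7]
width: -0.002
```

>>> play_rows --steps '[0,-1,0,0,0,-2,0,0,0,-3,0,0,0,-3,0,0]'

```text
time: 24.98
eef_pos: [565.3, -104.1, 165.0]
tool_rot: [0.996, -0.086, 0.0, 0.005]
force: [-9.0, -8.0, 20.0]
width: -0.002
```

At the stop (no further travel, side force rising). I'll lift straight off and check.

>>> play_rows --steps '[0,0,-2,0,0,0,-6,0,0,0,-15,0,0,0,-40,0,0,0,-75,0,0,0,-110,0,0,25,-135,0,0,60,-140,0,0,95,-140,0,0,125,-140,0,0,145,-140,0,0,150,-140,0]'

```text
time: 25.98
eef_pos: [539.6, -250.4, 300.9]
tool_rot: [0.996, -0.087, -0.0, 0.001]
force: [-0.0, 0.4, -0.1]
width: -0.0
```

```bash
python3 - <<'E'
from h import *
delta(st(0,-145),300,YAW)
c=ctrl.camera("wrist"); a=c["color"][:,:,::-1]
t=ctrl.camera("scene")["color"][100:450,200:440,::-1]; t=cv2.resize(t,(329,480))
cv2.imwrite("pics/f.png",np.hstack([a[:,100:560],t]))
E
```

```text
t 25.98 eef [ 539.6 -250.4  300.9] st [   0.8 -169.6] yaw -0.174 tilt [-0.001 -0.002] F [-0.   0.4 -0.1] w -0.0 j7 0.12
delta [ -0.9 -24.6   0.9] roll -0.007
```

View pics/f.png

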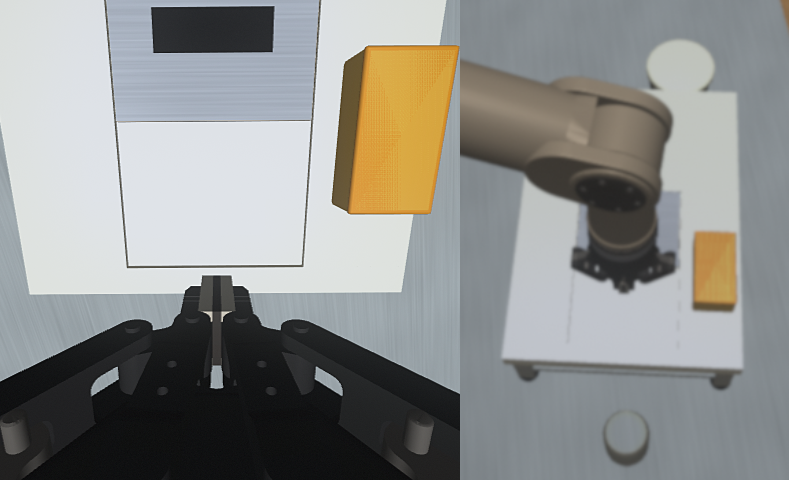

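Shutter across the opening, its near edge at row 121 and strip at (213,29); cheese, shaker and tub in place. A numeric check before handing in, against the recess's far edge (station y −212).

```bash
python3 - <<'E'
from h import *
s=ctrl.sense(); c=ctrl.camera("wrist")
for n,uv in(("near edge",(315,121.5)),("strip",(313,29.5)),("recess end",(315,267)),("board edge",(315,293.5))): print(n,tost(wray(c,s,uv,165)))
t=ctrl.camera("top"); hsv=cv2.cvtColor(t["color"],cv2.COLOR_RGB2HSV); m=np.zeros((480,640),bool); m[135:312,225:445]=1
for k in big(m&(hsv[...,1]>90)&(hsv[...,2]>30),3): r=cv2.minAreaRect(np.array([ray(t,p[0],165)[:2] for p in k],np.float32)); print(r[0],r[1])
E
```

```text
near edge [  0.2 -79.8]
strip [ -1.1 -15.2]
recess end [  -0.3 -202.5]
board edge [  -0.4 -228.2]
(682.1826782226562, -203.11061096191406) (111.00041198730469, 63.532047271728516)
```

Everything at this reach reads about 7 mm long: the board edge reads −228, where it should be −235. With that offset the near edge is at −86.6 (ideal −86) and the strip at −22.0. The closing travel of 124 mm equals the full stroke, so the shutter is shut. The cheese has not moved.

```bash
python3 -c "
from bench import ctrl
print(ctrl.close_job())"
```

```text
the job is handed in; nothing more can be done
None
```

I cleared all three scraps into the pan, shut the shutter again and handed the job in at about 26 s, well under the 72 s limit.

- **Shutter:** I dragged it open to its stop with about 20 N of press. After the scraps were in, I dragged it shut with 19–22 N until it stopped moving and the side force rose. The closing travel was about 124 mm, which is the full stroke.
- **Scraps:** I gripped the rind, stub and heel one at a time and lowered each into the opening. The wrist picture before closing showed all three lying in the pan.
- **Last checks:** The arm was clear at z = 300 with no force on it. The cheese's position in the top view matched the start to within a millimetre. I checked the shaker and tub only by eye in the last picture; they look unmoved.
- **One disagreement:** In the last wrist view, station y readings came out about 7 mm off. The board edge read −228 mm instead of −235 mm. Corrected by that offset, the shutter is within about 1 mm of shut, which fits the travel and the stop.

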